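# Walk the heavy toolbox into its bay and latch it

### The arm

A 6-joint arm with a two-finger parallel gripper is mounted at the origin on the work surface. World frame = base frame: x ahead of the robot, y to its left, z up, the work surface at z = 0. Lengths are in m, angles in rad, forces in N, time in s.
With the tool pointing down it reaches from about 0.35 to 0.975 m from the base axis. Payload 17.4 kg.
Tool frame: the origin (TCP) lies midway between the tips of the shut fingers; the grasp point (between the pads) lies 19 mm behind it; z points along the fingers, y is the line along which they close (so a half turn about z gives the same grasp; the last joint's range is limited). The gripper opens to 85 mm and grips with 20 to 120 N. Pads are 22 mm wide; open, the fingers measure 114 mm over their backs; the gripper's body (76 mm by 85 mm) begins 54 mm behind the grasp point. The pads swing forward as they close: fully open they stand 13 mm farther back than shut.
Start: joints at [-1.219, 0.116, 1.442, -0, 1.584, -0.038], TCP at [0.256, -0.624, 0.231] pointing down, gripper open.
Joint ranges: [-2.83, 2.83], [-0.83, 2.19], [0.07, 2.5], [-1.14, 4.28], [0.01, 3], [-2.97, 2.97]. Speed limits (rad/s): [1.89, 1.89, 2.22, 3.14, 3.14, 3.14].

### API

Orientations are given as a unit quaternion [w, x, y, z].
In Python, from rig import bot gives the robot as it stands.
- The arm moves only by the tool jog_arm, never from a script. Its argument "motion" is a list of rows, each a list of 3 entries, a list of its own where there are three numbers: the shift along the world's x, y, z each as a share of 0.05 m, from -1 to 1, then the turn, a rotation vector about the world's x, y, z each as a share of 0.5 rad, from -1 to 1, then the closure, from -1 (fully open) to 1 (shut), so that 0 is half open. A call has 1 to 5 rows; each row shifts and turns the commanded pose from where the row before left it; what a row does not reach is not made up. A row lasts 1/10 s, in which the tool goes at most 50 mm and 8.59 degrees, less where a joint would pass 70% of its speed; a pose out of reach is approached as far as the arm can. A call with a number of a shift or a turn outside -1 to 1 is refused whole. A call with a gripper value outside its range is refused whole. The fingers move at their own pace and stop on an object; "force" is the grip in N (left out, the last holds). Time passes only in rows, so rows that do not move let the fingers close. It gives the time, the measured TCP pose, the force, the opening and the grip force at its end, in the units of the state.
- bot.get_obs(): the state, without advancing time (a new reading comes with each control period).
- bot.camera(name): name is "scene" or "top"; returns a dict with "color" (384x512x3 uint8, blue, green, red), "fx", "fy", "cx", "cy" (pixels), "rvec" (rotation vector, rad) and "tvec" (3), from world to camera coordinates, as OpenCV has them. Camera axes: x right, y down, z forward; pixel columns grow to the right and rows downward; lengths in m; the calibration is good to about 2 mm. A picture is of the moment at which its call begins. There is no depth.
- bot.hand_in(): hands the job in; it is judged then, once.
The state is a dict: "t": time; "joint_pos": joint angles; "dq": joint speeds; "tau": joint torques, N m; "tool_pos": TCP position; "orientation": TCP orientation; "contact_force": force on the tool from outside, world axes, zero at the start; "moment": the same for the moment, N m; "grip_width": finger opening in m; "finger_force": force on a finger pad.
Only numpy, scipy, OpenCV 4.12 (cv2) and the standard library are available. Lean on these libraries where they do the work, as an engineer would, in place of code of your own. Each camera call takes 0.05 s, during which the arm holds its last target. There are 200 camera calls.

### The job

The loaded toolbox is too heavy to lift, so walk it forward into its bay: push near its left and right near-side corners in turn, in short steps (keep it within 15 degrees of square to the bay), until its far face is fully home along the whole stop, and press it firmly against the stop. Push only on its bare ends, never on the thin drawer front between them, and never harder than 30 N. Then swing the turn-button fully across its near face, move clear, and leave everything else on the bench where it is.

Things in the scene. Friction and masses are not known exactly. Their poses are not given: they have to be found in the camera images.
- toolbox: green steel toolbox, 280 mm wide (y), 130 deep (x), 86 high, about 3.8 kg, with smooth flat sides 10 to 58 mm up, nothing to grasp; x towards the stop. Origin: centre of underside. Rubber feet lie 70 mm left and right of its middle. Pushed gently within 25 mm of a corner it slides at 8 to 16 N, swinging about its other feet. Weight and friction vary
- drawer: thin aluminium drawer front that stands 8 mm proud of the middle of the toolbox's near face: 160 mm wide (80 mm either side of the middle), from 16 to 56 mm above the bench, moving with the toolbox and not opening. Origin: its middle, in the plane of the near face. It dents: do not touch it. The bare near face left and right of it is 60 mm wide
- far_left (a point): point on the far left upright edge of the toolbox (seen from the robot's side of it), 40 mm above the bench
- far_right (a point): point on the far right upright edge of the toolbox (seen from the robot's side of it), 40 mm above the bench
- near_left (a point): point on the near left upright edge of the toolbox (seen from the robot's side of it), 40 mm above the bench
- near_right (a point): point on the near right upright edge of the toolbox (seen from the robot's side of it), 40 mm above the bench
- bay: the toolbox's bay, a wooden frame fixed to the bench; place and yaw vary. Origin: middle of the stop's near face, at bench height; x into the stop, y left, z up. Two cheeks 45 mm high, inner faces at y = +158 and -158 mm, reach from the stop back to x = -50 mm, then splay outwards to x = -70 mm
- stop: the bay's stop, a fixed batten 356 mm long, 30 thick, 50 high; origin and axes are the bay's, near face the plane x = 0. Once the toolbox is home, 12 to 20 N on a bare end, held for a moment, presses it firmly enough
- catch (a joint): turn-button, a wooden bar 15 mm wide, 21 to 39 mm up, on an upright pivot at x = -143.5, y = +172 mm of the bay. Angle (rad): 0 = points along the bay's -x, grows anticlockwise from above, 1.57 = end, across the toolbox's near face; negative = open outwards. Turns with 2 N at its pin, stays put. Clears a fully home toolbox by 3.5 mm, else is blocked
- pin (a point): middle of the upper part of the upright steel pin near the free end of the turn-button, 68 mm from its pivot: 12 mm thick, standing from the bar up to 81 mm above the bench; this point is 61 mm above the bench
- plane: a steel block plane, 160 mm long, lying on the bench; a bystander
- mallet: a wooden mallet lying flat, 270 mm long; a bystander
- glue: a white glue bottle, 60 mm across, 170 mm high; a bystander
- pencil_mug: a white mug, 80 mm across, 95 mm high; a bystander
- screwdriver: a black-handled screwdriver lying flat; a bystander
- offcut: a dark wood offcut, 160 x 45 x 22 mm, behind the stop; a bystander
- jar: a glass jar with a steel lid, 70 mm across, 75 mm high; a bystander

How it is judged:
By the outcome, as a careful person would: the job done as asked, in the order asked, and still so for the second after the job is handed in, with the robot touching nothing.
It also fails if it takes over 72 s, if anything falls off the work surface, if the arm or the gripper's body presses on something with over 40 N, if the wrist force passes 120 N, or if a joint passes its speed limit or range.

## Working session

There is one attempt and no reset: what is moved stays moved. The work goes in short steps, Python scripts to look and compute and a tool call to move; the robot and the scene stay as the last step left them, time stands still between calls to the robot, and variables do not carry over. Pictures are saved under pics/ and viewed, at most 10 in all, crops included, and the job is handed in when it is done.

Besides the shell and the picture viewer there is one more tool, called in YAML: its name, and indented under it one key for each argument. jog_arm: Moves the arm, as the interface text tells. Its arguments: {"type":"object","properties":{"motion":{"type":"array"},"force":{"type":"number"}},"required":["motion"]}

```bash
ls; mkdir -p pics; python3 - <<'E'
from rig import bot
import cv2
o=bot.get_obs();print({k:o[k] for k in('t','tool_pos','orientation','contact_force','grip_width')})
for n in('scene','top'):
    c=bot.camera(n);cv2.imwrite(f'pics/{n}0.png',cv2.resize(c['color'],(800,600),interpolation=cv2.INTER_CUBIC));print(n,c['fx'],c['fy'],c['cx'],c['cy'],c['rvec'],c['tvec'])
E
```

```text
pics
{'t': 0.0, 'tool_pos': array([ 0.25637072, -0.62419792,  0.23054439]), 'orientation': array([-5.96529299e-04,  9.81076873e-01,  1.93617673e-01, -1.04579222e-04]), 'contact_force': array([ 0.26615216, -0.35085598,  0.0388894 ]), 'grip_width': 0.08534232691603626}
scene 472.35686969263037 472.35686969263037 259.364048619256 190.5239751173734 [ 0.79486111  2.68646406 -0.97181449] [ 0.44843774 -0.19758683  1.79374778]
top 440.4876417560808 440.4876417560808 248.24956907270766 199.2117366538815 [ 2.15863141 -2.17697653  0.13666589] [-0.00251483  0.54570984  1.28399183]
```

View pics/top0.png

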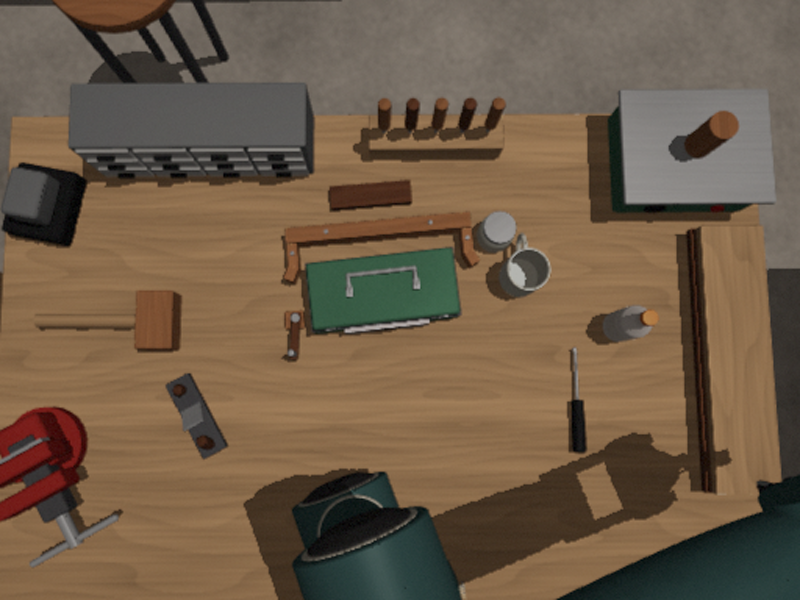

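View pics/scene0.png

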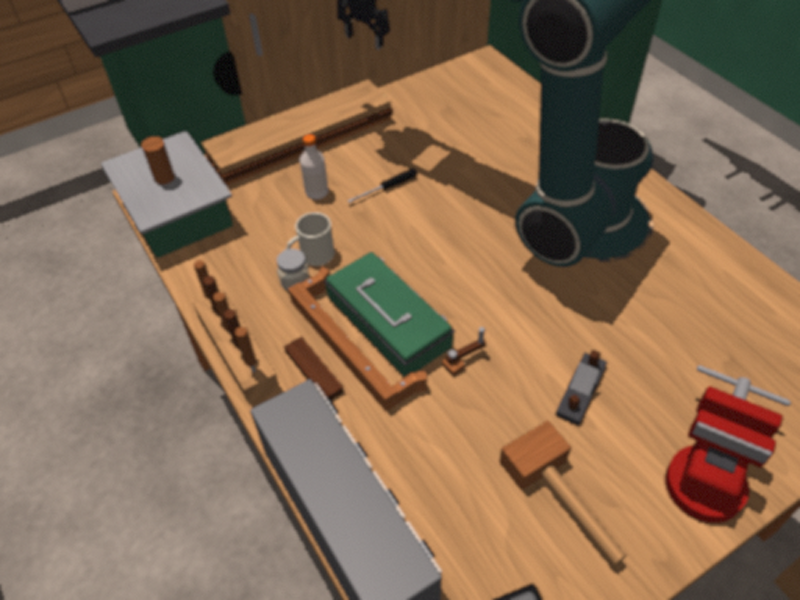

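The top view shows the toolbox at about (306–460, 249–333) in the 800x600 picture and the stop at about (287–472, 212–244). The catch pivot is near (294,319), with the pin near (293,352). I'll crop for detail.

```bash
cat > h.py <<'E'
from rig import bot
import cv2, numpy as np
def ray(c,u,v,z):
    R=cv2.Rodrigues(np.array(c['rvec'],float))[0];t=np.array(c['tvec'],float).ravel()
    d=R.T@np.array([(u-c['cx'])/c['fx'],(v-c['cy'])/c['fy'],1]);o=-R.T@t
    return o+d*(z-o[2])/d[2]
def proj(c,p):
    K=np.array([[c['fx'],0,c['cx']],[0,c['fy'],c['cy']],[0,0,1.]])
    return cv2.projectPoints(np.array(p,float).reshape(-1,3),np.array(c['rvec'],float),np.array(c['tvec'],float),K,None)[0].reshape(-1,2)
def crop(c,f,u0,v0,w,h,s):
    im=cv2.resize(c['color'][v0:v0+h,u0:u0+w],None,fx=s,fy=s,interpolation=cv2.INTER_CUBIC)
    for i in range(0,w,10): cv2.putText(im,str(u0+i),(i*s,8),0,.3,(255,255,255),1);cv2.line(im,(i*s,10),(i*s,16),(255,255,255),1)
    for i in range(0,h,10): cv2.putText(im,str(v0+i),(0,i*s+4),0,.3,(255,255,255),1)
    cv2.imwrite(f,im)
E
python3 - <<'E'
from h import *
c=bot.camera('top'); crop(c,'pics/top1.png',175,128,140,110,5)
E
```

```text
(no output)
```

View pics/top1.png

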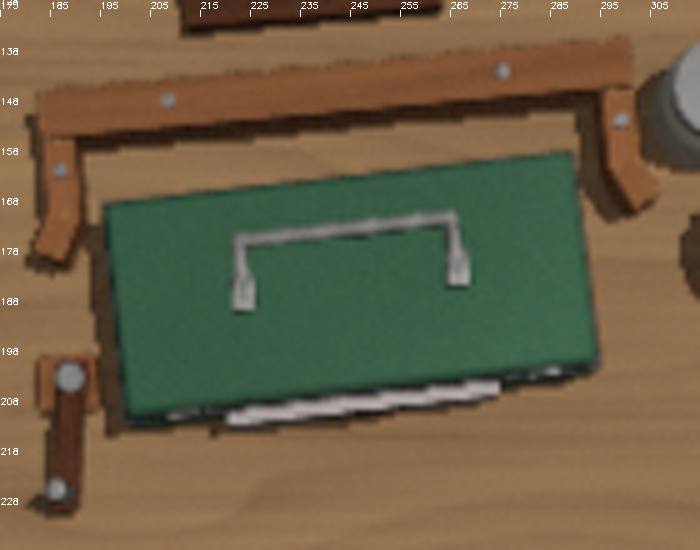

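The crop shows the lid corners (crop px) at FL (104,204), FR (573,152), NR (597,361) and NL (125,416). The stop's far edge runs (37,94)–(631,38), its near edge (82,134)–(600,90). The pin top is at (57,488).

```bash
python3 - <<'E'
from h import *
c=bot.camera('top')
P=lambda a,z:ray(c,a[0]/5+175-.4,a[1]/5+128-.4,z)
n=['FL','FR','NR','NL'];B=[P(a,.086) for a in[(104,204),(573,152),(597,361),(125,416)]]
for k,b in zip(n,B):print(k,b.round(4))
d=lambda a,b:np.linalg.norm(B[a]-B[b]).round(4)
print('w',d(0,1),d(3,2),'d',d(0,3),d(1,2),'yaw',[np.degrees(np.arctan2(-(v)[0],v[1])).round(2) for v in(B[0]-B[1],B[3]-B[2])],'c',np.mean(B,0))
S=[P(a,.05) for a in[(37,94),(631,38),(82,134),(600,90)]]
for s in S:print('stop',s.round(4))
print('L',np.linalg.norm(S[0]-S[1]),[np.degrees(np.arctan2(-(v)[0],v[1])).round(2) for v in(S[0]-S[1],S[2]-S[3])])
print('pin',P((57,488),.081),'piv',P((70,376),.045))
for a in[(83,140),(602,95)]:print('cheek',P(a,.045))
m=(S[0]+S[1])/2
for yaw in(4.5,5,5.5):
    r=np.radians(yaw);x=np.array([np.cos(r),np.sin(r)]);y=np.array([-x[1],x[0]])
    o=m[:2]-.03*x;print(yaw,'bay o',o,'alt from near',[(s[:2]-o)@x for s in S[2:]],'pivot pred',o-.1435*x+.172*y,'box FL FR in bay',[((b[:2]-o)@x,(b[:2]-o)@y) for b in B])
E
```

```text
FL [0.6299 0.1449 0.086 ]
FR [ 0.6585 -0.1261  0.086 ]
NR [ 0.5367 -0.1375  0.086 ]
NL [0.5072 0.1324 0.086 ]
w 0.2726 0.2715 d 0.1233 0.1224 yaw [np.float64(6.03), np.float64(6.22)] c [0.58308684 0.00343982 0.086     ]
stop [0.7034 0.189  0.05  ]
stop [ 0.7354 -0.1662  0.05  ]
stop [0.679  0.1621 0.05  ]
stop [ 0.7037 -0.1469  0.05  ]
L 0.35664947152665166 [np.float64(5.14), np.float64(4.57)]
pin [0.46683028 0.17147159 0.081     ] piv [0.53482462 0.16894943 0.045     ]
cheek [0.67643193 0.16210213 0.045     ]
cheek [ 0.70183117 -0.14863776  0.045     ]
4.5 bay o [0.68951352 0.00907759] alt from near [np.float64(0.0015098957347025536), np.float64(0.001909165087606869)] pivot pred [0.53296091 0.16928849] box FL FR in bay [(np.float64(-0.048767878052672235), np.float64(0.14012071248459965)), (np.float64(-0.04147942705565904), np.float64(-0.13235575565848143)), (np.float64(-0.1638805805814629), np.float64(-0.1341160645259276)), (np.float64(-0.17203583634083963), np.float64(0.1372700882440389))]
5 bay o [0.6895352  0.00881669] alt from near [np.float64(0.002849629431635356), np.float64(0.0005435914203717054)] pivot pred [0.53159047 0.16765533] box FL FR in bay [(np.float64(-0.04754211044167993), np.float64(0.14080274780118032)), (np.float64(-0.04263171253826978), np.float64(-0.13172694819926203)), (np.float64(-0.16504356680102533), np.float64(-0.13241905202825555)), (np.float64(-0.17083025113733763), np.float64(0.13902793431746965))]
5.5 bay o [0.68955915 0.00855599] alt from near [np.float64(0.004191430734403828), np.float64(-0.0008197390273050463)] pivot pred [0.53023433 0.16601027] box FL FR in bay [(np.float64(-0.04631043769876104), np.float64(0.14147406044337596)), (np.float64(-0.043778466834765675), np.float64(-0.13108810922293562)), (np.float64(-0.16619169969783407), np.float64(-0.13071195530709034)), (np.float64(-0.16960937193266562), np.float64(0.14077519287543358))]
```

jog_arm:
  motion:
    - [[0.4, 1, 0], [0, 0, -0.2], 1]
    - [[0.4, 1, 0], [0, 0, -0.2], 1]
    - [[0.4, 1, 0], [0, 0, -0.2], 1]
    - [[0.4, 1, 0], [0, 0, 0], 1]
    - [[0.4, 1, 0], [0, 0, 0], 1]

```text
t: 0.7
tool_pos: [0.3495, -0.3904, 0.2312]
orientation: [0.0, 0.999, 0.045, 0.0]
contact_force: [0.3, -1.0, 0.5]
grip_width: 0.0121
finger_force: 0.0
```

jog_arm:
  motion:
    - [[0.4, 1, 0], [0, 0, 0], 1]
    - [[0.4, 1, 0], [0, 0, 0], 1]
    - [[0.4, 1, 0], [0, 0, 0], 1]
    - [[0.4, 1, 0], [0, 0, 0], 1]
    - [[0.4, 1, 0], [0, 0, 0], 1]

```text
t: 1.2
tool_pos: [0.4424, -0.1581, 0.2314]
orientation: [0.0, 0.999, 0.045, 0.0]
contact_force: [1.2, -0.3, -0.6]
grip_width: 0.0003
finger_force: 0.0
```

jog_arm:
  motion:
    - [[0, 0, -1], [0, 0, 0], 1]
    - [[0, 0, -1], [0, 0, 0], 1]
    - [[0, 0, -1], [0, 0, 0], 1]
    - [[0, 0, -0.9], [0, 0, 0], 1]
    - [[0, 0, 0], [0, 0, 0], 1]

```text
t: 1.7
tool_pos: [0.4391, -0.1588, 0.0309]
orientation: [-0.002, 0.999, 0.045, -0.004]
contact_force: [-0.0, 0.3, 0.9]
grip_width: -0.0
finger_force: 0.0
```

jog_arm:
  motion:
    - [[0.2, 0, 0], [0, 0, 0], 1]
    - [[0.2, 0, 0], [0, 0, 0], 1]
    - [[0.2, 0.02, 0], [0, 0, 0], 1]
    - [[0, 0, 0], [0, 0, 0], 1]

```text
t: 2.1
tool_pos: [0.4742, -0.1594, 0.0379]
orientation: [0.0, 0.999, 0.045, 0.001]
contact_force: [-0.9, 0.1, -0.2]
grip_width: 0.0001
finger_force: 0.0
```

jog_arm:
  motion:
    - [[0.15, 0.35, 0], [0, 0, 0], 1]
    - [[0.15, 0.35, 0], [0, 0, 0], 1]
    - [[0.2, 0.05, 0], [0, 0, 0], 1]
    - [[0.1, 0, 0], [0, 0, 0], 1]
    - [[0, 0, 0], [0, 0, 0], 1]

```text
t: 2.6
tool_pos: [0.5028, -0.1221, 0.0366]
orientation: [0.0, 0.999, 0.045, 0.0]
contact_force: [-0.1, 0.9, -0.5]
grip_width: -0.0002
finger_force: 0.0
```

jog_arm:
  motion:
    - [[0.08, 0, 0], [0, 0, 0], 1]
    - [[0.08, 0, 0], [0, 0, 0], 1]
    - [[0.06, 0, 0], [0, 0, 0], 1]
    - [[0.06, 0, 0], [0, 0, 0], 1]
    - [[0, 0, 0], [0, 0, 0], 1]

```text
t: 3.1
tool_pos: [0.5165, -0.1217, 0.0363]
orientation: [-0.0, 0.999, 0.045, 0.0]
contact_force: [-0.4, 1.0, -1.0]
grip_width: 0.0001
finger_force: 0.0
```

jog_arm:
  motion:
    - [[0.04, 0, 0], [0, 0, 0], 1]
    - [[0.04, 0, 0], [0, 0, 0], 1]
    - [[0.04, 0, 0], [0, 0, 0], 1]
    - [[0.04, 0, 0], [0, 0, 0], 1]
    - [[0.04, 0, 0], [0, 0, 0], 1]

```text
t: 3.6
tool_pos: [0.5248, -0.1221, 0.0357]
orientation: [0.0, 0.999, 0.045, -0.002]
contact_force: [-14.3, -5.0, 1.7]
grip_width: -0.0002
finger_force: 6.7
```

jog_arm:
  motion:
    - [[0.04, 0, 0], [0, 0, 0], 1]
    - [[0.04, 0, 0], [0, 0, 0], 1]
    - [[0.04, 0, 0], [0, 0, 0], 1]
    - [[0.04, 0, 0], [0, 0, 0], 1]
    - [[0.04, 0, 0], [0, 0, 0], 1]

```text
t: 4.1
tool_pos: [0.5348, -0.1221, 0.0356]
orientation: [0.0, 0.999, 0.045, -0.002]
contact_force: [-13.2, -5.3, 1.6]
grip_width: -0.0
finger_force: 6.7
```

jog_arm:
  motion:
    - [[0.04, 0, 0], [0, 0, 0], 1]
    - [[0.04, 0, 0], [0, 0, 0], 1]
    - [[0.04, 0, 0], [0, 0, 0], 1]
    - [[-0.3, 0, 0], [0, 0, 0], 1]
    - [[-0.6, 0, 0], [0, 0, 0], 1]

```text
t: 4.6
tool_pos: [0.4976, -0.1217, 0.0362]
orientation: [-0.0, 0.999, 0.045, -0.0]
contact_force: [-0.1, -0.2, 1.4]
grip_width: 0.0
finger_force: 0.0
```

jog_arm:
  motion:
    - [[-0.6, 0, 0], [0, 0, 0], 1]
    - [[0, 0, 0], [0, 0, 0], 1]

```text
t: 4.8
tool_pos: [0.4649, -0.1215, 0.036]
orientation: [-0.0, 0.999, 0.045, -0.0]
contact_force: [0.3, 0.0, -0.3]
grip_width: 0.0002
finger_force: 0.0
```

jog_arm:
  motion:
    - [[-0.2, 0.8, 0], [0, 0, 0], 1]
    - [[-0.2, 0.8, 0], [0, 0, 0], 1]
    - [[0, 0.8, 0], [0, 0, 0], 1]
    - [[0, 0.8, 0], [0, 0, 0], 1]
    - [[0, 0.8, 0], [0, 0, 0], 1]

```text
t: 5.3
tool_pos: [0.4474, 0.0801, 0.0368]
orientation: [-0.0, 0.999, 0.045, 0.001]
contact_force: [1.1, -0.3, 0.3]
grip_width: -0.0003
finger_force: 0.0
```

jog_arm:
  motion:
    - [[0, 0.7, 0], [0, 0, 0], 1]
    - [[0, 0, 0], [0, 0, 0], 1]

```text
t: 5.5
tool_pos: [0.4474, 0.1167, 0.0366]
orientation: [-0.0, 0.999, 0.047, 0.0]
contact_force: [-0.6, -0.6, 0.2]
grip_width: 0.0002
finger_force: 0.0
```

jog_arm:
  motion:
    - [[0.2, 0, 0], [0, 0, 0], 1]
    - [[0.2, 0, 0], [0, 0, 0], 1]
    - [[0.1, 0, 0], [0, 0, 0], 1]
    - [[0.06, 0, 0], [0, 0, 0], 1]
    - [[0.04, 0, 0], [0, 0, 0], 1]

```text
t: 6.0
tool_pos: [0.4776, 0.1128, 0.0362]
orientation: [0.0, 0.999, 0.044, -0.0]
contact_force: [0.0, -0.3, -0.6]
grip_width: 0.0002
finger_force: 0.0
```

jog_arm:
  motion:
    - [[0.04, 0, 0], [0, 0, 0], 1]
    - [[0.04, 0, 0], [0, 0, 0], 1]
    - [[0.04, 0, 0], [0, 0, 0], 1]
    - [[0.04, 0, 0], [0, 0, 0], 1]
    - [[0.04, 0, 0], [0, 0, 0], 1]

```text
t: 6.5
tool_pos: [0.4873, 0.1134, 0.0363]
orientation: [0.0, 0.999, 0.045, 0.0]
contact_force: [-0.6, -0.2, 0.3]
grip_width: -0.0001
finger_force: 0.0
```

jog_arm:
  motion:
    - [[0.04, 0.04, 0], [0, 0, 0], 1]
    - [[0.04, 0.04, 0], [0, 0, 0], 1]
    - [[0.04, 0, 0], [0, 0, 0], 1]
    - [[0.04, 0, 0], [0, 0, 0], 1]
    - [[0.04, 0, 0], [0, 0, 0], 1]

```text
t: 7.0
tool_pos: [0.4957, 0.1176, 0.0356]
orientation: [-0.0, 0.999, 0.045, -0.002]
contact_force: [-14.1, 0.4, 3.5]
grip_width: 0.0
finger_force: 6.8
```

jog_arm:
  motion:
    - [[0.05, 0, 0], [0, 0, 0], 1]
    - [[0.05, 0, 0], [0, 0, 0], 1]
    - [[0.05, 0, 0], [0, 0, 0], 1]
    - [[0.05, 0, 0], [0, 0, 0], 1]
    - [[0.05, 0, 0], [0, 0, 0], 1]

```text
t: 7.5
tool_pos: [0.5082, 0.1176, 0.0355]
orientation: [-0.0, 0.999, 0.045, -0.002]
contact_force: [-12.9, 1.2, 1.2]
grip_width: -0.0001
finger_force: 4.5
```

jog_arm:
  motion:
    - [[0.05, 0, 0], [0, 0, 0], 1]
    - [[0.05, 0, 0], [0, 0, 0], 1]
    - [[0.05, 0, 0], [0, 0, 0], 1]
    - [[0.05, 0, 0], [0, 0, 0], 1]
    - [[0, 0, 0], [0, 0, 0], 1]

```text
t: 8.0
tool_pos: [0.519, 0.1175, 0.0357]
orientation: [0.0, 0.999, 0.045, -0.001]
contact_force: [-4.4, -0.5, -0.7]
grip_width: 0.0
finger_force: 1.3
```

```bash
python3 - <<'E'
from h import *
c=bot.camera('top'); crop(c,'pics/top2.png',175,128,140,110,5);print(bot.get_obs()['contact_force'])
E
```

```text
[-4.94921045 -0.40348273 -0.58561262]
```

View pics/top2.png

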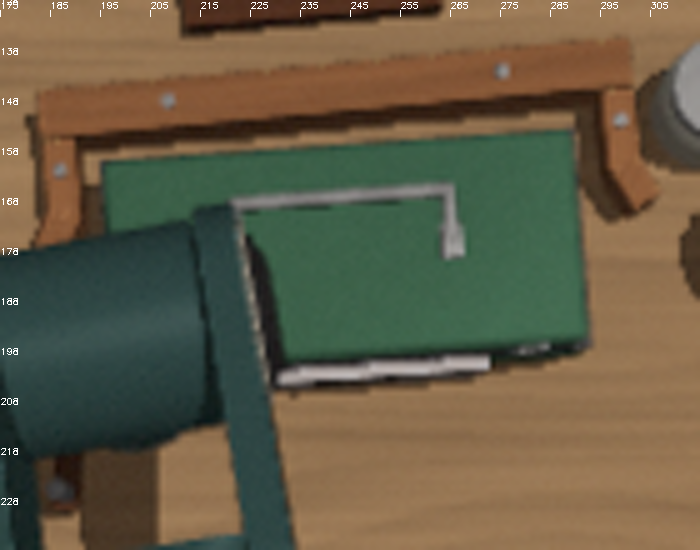

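The far edge now runs (102,162)–(573,130) in the crop. That leaves about 19 mm on the left and 26 mm on the right, with a yaw of about -1.3° to the bay and 3 mm of lateral offset.

jog_arm:
  motion:
    - [[0.05, 0, 0], [0, 0, 0], 1]
    - [[0.05, 0, 0], [0, 0, 0], 1]
    - [[0.05, 0, 0], [0, 0, 0], 1]
    - [[0.05, 0, 0], [0, 0, 0], 1]
    - [[-0.4, 0, 0], [0, 0, 0], 1]

```text
t: 8.55
tool_pos: [0.5106, 0.1175, 0.0361]
orientation: [-0.0, 0.999, 0.045, -0.0]
contact_force: [-0.5, -0.3, 0.5]
grip_width: 0.0003
finger_force: 0.0
```

jog_arm:
  motion:
    - [[-0.8, 0, 0], [0, 0, 0], 1]
    - [[-0.4, -0.5, 0], [0, 0, 0], 1]
    - [[0, -0.8, 0], [0, 0, 0], 1]
    - [[0, -0.8, 0], [0, 0, 0], 1]
    - [[0, -0.8, 0], [0, 0, 0], 1]

```text
t: 9.05
tool_pos: [0.4497, -0.0289, 0.0368]
orientation: [0.0, 0.999, 0.045, 0.001]
contact_force: [-0.0, 0.3, 0.1]
grip_width: -0.0002
finger_force: 0.0
```

jog_arm:
  motion:
    - [[0, -0.8, 0], [0, 0, 0], 1]
    - [[0, -0.8, 0], [0, 0, 0], 1]
    - [[0.2, -0.2, 0], [0, 0, 0], 1]
    - [[0.2, 0, 0], [0, 0, 0], 1]
    - [[0, 0, 0], [0, 0, 0], 1]

```text
t: 9.55
tool_pos: [0.4706, -0.1173, 0.0363]
orientation: [-0.0, 0.999, 0.045, 0.0]
contact_force: [0.7, 0.2, -0.0]
grip_width: -0.0
finger_force: 0.0
```

jog_arm:
  motion:
    - [[0.3, 0, 0], [0, 0, 0], 1]
    - [[0.3, 0, 0], [0, 0, 0], 1]
    - [[0.3, 0, 0], [0, 0, 0], 1]
    - [[0.1, 0, 0], [0, 0, 0], 1]
    - [[0.04, 0, 0], [0, 0, 0], 1]

```text
t: 10.05
tool_pos: [0.5218, -0.1166, 0.0361]
orientation: [-0.0, 0.999, 0.046, -0.0]
contact_force: [-0.1, -0.6, 0.8]
grip_width: -0.0002
finger_force: 0.0
```

jog_arm:
  motion:
    - [[0.04, 0, 0], [0, 0, 0], 1]
    - [[0.04, 0, 0], [0, 0, 0], 1]
    - [[0.04, 0, 0], [0, 0, 0], 1]
    - [[0.04, 0, 0], [0, 0, 0], 1]
    - [[0.04, 0, 0], [0, 0, 0], 1]

```text
t: 10.55
tool_pos: [0.5311, -0.1177, 0.0362]
orientation: [-0.0, 0.999, 0.045, -0.001]
contact_force: [-12.8, -1.3, 3.6]
grip_width: 0.0001
finger_force: 6.3
```

jog_arm:
  motion:
    - [[0.05, 0, 0], [0, 0, 0], 1]
    - [[0.05, 0, 0], [0, 0, 0], 1]
    - [[0.05, 0, 0], [0, 0, 0], 1]
    - [[0.05, 0, 0], [0, 0, 0], 1]
    - [[0.05, 0, 0], [0, 0, 0], 1]

```text
t: 11.05
tool_pos: [0.5428, -0.1181, 0.0357]
orientation: [0.0, 0.999, 0.045, -0.002]
contact_force: [-12.1, -3.2, 1.7]
grip_width: 0.0002
finger_force: 5.2
```

jog_arm:
  motion:
    - [[0.04, 0, 0], [0, 0, 0], 1]
    - [[0.04, 0, 0], [0, 0, 0], 1]
    - [[0.04, 0, 0], [0, 0, 0], 1]
    - [[0.04, 0, 0], [0, 0, 0], 1]
    - [[0, 0, 0], [0, 0, 0], 1]

```text
t: 11.55
tool_pos: [0.5514, -0.1178, 0.0357]
orientation: [-0.0, 0.999, 0.045, -0.001]
contact_force: [-4.1, -1.3, -0.5]
grip_width: 0.0002
finger_force: 1.6
```

jog_arm:
  motion:
    - [[-0.5, 0, 0], [0, 0, 0], 1]
    - [[-0.9, 0, 0], [0, 0, 0], 1]
    - [[-0.3, 0.5, 0], [0, 0, 0], 1]
    - [[0, 0.8, 0], [0, 0, 0], 1]
    - [[0, 0.8, 0], [0, 0, 0], 1]

```text
t: 12.05
tool_pos: [0.4668, -0.0119, 0.0367]
orientation: [0.0, 0.999, 0.044, 0.001]
contact_force: [0.8, 0.4, -0.8]
grip_width: 0.0
finger_force: 0.0
```

jog_arm:
  motion:
    - [[0, 0.8, 0], [0, 0, 0], 1]
    - [[0, 0.8, 0], [0, 0, 0], 1]
    - [[0, 0.8, 0], [0, 0, 0], 1]
    - [[0.2, 0.2, 0], [0, 0, 0], 1]
    - [[0.1, 0, 0], [0, 0, 0], 1]

```text
t: 12.55
tool_pos: [0.4828, 0.1185, 0.0364]
orientation: [-0.0, 0.999, 0.046, 0.0]
contact_force: [-0.0, -0.1, -0.6]
grip_width: 0.0002
finger_force: 0.0
```

jog_arm:
  motion:
    - [[0.2, 0, 0], [0, 0, 0], 1]
    - [[0.2, 0, 0], [0, 0, 0], 1]
    - [[0.1, 0, 0], [0, 0, 0], 1]
    - [[0.04, 0, 0], [0, 0, 0], 1]
    - [[0.04, 0, 0], [0, 0, 0], 1]

```text
t: 13.05
tool_pos: [0.5113, 0.1169, 0.0362]
orientation: [0.0, 0.999, 0.044, -0.0]
contact_force: [0.2, 0.0, 0.1]
grip_width: -0.0001
finger_force: 0.0
```

jog_arm:
  motion:
    - [[0.04, 0, 0], [0, 0, 0], 1]
    - [[0.04, 0, 0], [0, 0, 0], 1]
    - [[0.04, 0, 0], [0, 0, 0], 1]
    - [[0.04, 0, 0], [0, 0, 0], 1]
    - [[0.04, 0, 0], [0, 0, 0], 1]

```text
t: 13.55
tool_pos: [0.5213, 0.1174, 0.0363]
orientation: [-0.0, 0.999, 0.045, 0.0]
contact_force: [0.6, 0.2, -0.7]
grip_width: 0.0002
finger_force: 0.0
```

jog_arm:
  motion:
    - [[0.04, 0, 0], [0, 0, 0], 1]
    - [[0.04, 0, 0], [0, 0, 0], 1]
    - [[0.04, 0, 0], [0, 0, 0], 1]
    - [[0.04, 0, 0], [0, 0, 0], 1]
    - [[0.04, 0, 0], [0, 0, 0], 1]

```text
t: 14.05
tool_pos: [0.5297, 0.1175, 0.0354]
orientation: [-0.0, 0.999, 0.045, -0.002]
contact_force: [-12.5, 1.2, 0.3]
grip_width: -0.0004
finger_force: 3.7
```

jog_arm:
  motion:
    - [[0.03, 0, 0], [0, 0, 0], 1]
    - [[0.03, 0, 0], [0, 0, 0], 1]
    - [[0.03, 0, 0], [0, 0, 0], 1]
    - [[0.03, 0, 0], [0, 0, 0], 1]
    - [[0, 0, 0], [0, 0, 0], 1]

```text
t: 14.55
tool_pos: [0.5361, 0.1174, 0.0354]
orientation: [0.0, 0.999, 0.045, -0.002]
contact_force: [-7.1, 0.1, -0.8]
grip_width: 0.0001
finger_force: 2.1
```

jog_arm:
  motion:
    - [[0.02, 0, 0], [0, 0, 0], 1]
    - [[0.02, 0, 0], [0, 0, 0], 1]
    - [[0.02, 0, 0], [0, 0, 0], 1]

```text
t: 14.85
tool_pos: [0.5382, 0.1176, 0.0352]
orientation: [-0.0, 0.999, 0.045, -0.003]
contact_force: [-21.0, 2.6, 4.4]
grip_width: -0.0003
finger_force: 7.0
```

```bash
python3 - <<'E'
from h import *
c=bot.camera('top'); crop(c,'pics/top3.png',175,128,140,110,5);print(bot.get_obs()['contact_force'])
E
```

```text
[-16.11132293   1.33477047   1.80930185]
```

View pics/top3.png

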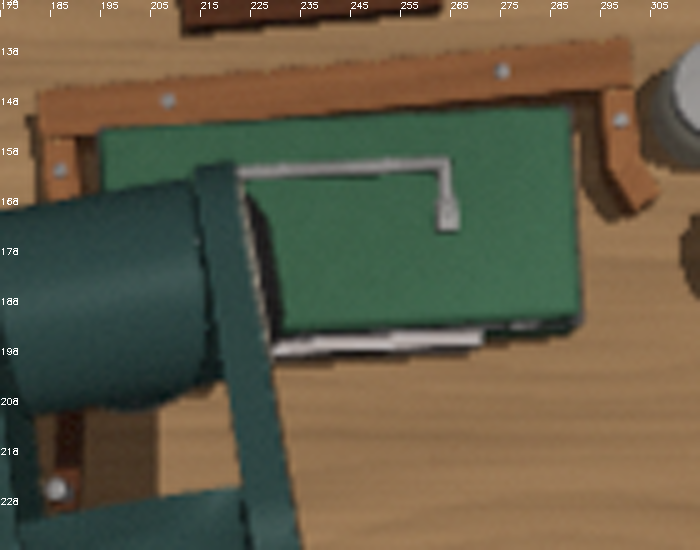

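The far left corner is against the stop at (100,130) in the crop. The right end still has a wedge gap of about 8 mm at (570,108), so I push the right end next.

jog_arm:
  motion:
    - [[-0.4, 0, 0], [0, 0, 0], 1]
    - [[-0.8, 0, 0], [0, 0, 0], 1]
    - [[-0.3, -0.5, 0], [0, 0, 0], 1]
    - [[0, -0.8, 0], [0, 0, 0], 1]
    - [[0, -0.8, 0], [0, 0, 0], 1]

```text
t: 15.4
tool_pos: [0.4648, 0.0116, 0.0366]
orientation: [0.0, 0.999, 0.046, 0.0]
contact_force: [1.2, 0.6, -0.5]
grip_width: 0.0001
finger_force: 0.0
```

jog_arm:
  motion:
    - [[0, -0.8, 0], [0, 0, 0], 1]
    - [[0, -0.8, 0], [0, 0, 0], 1]
    - [[0, -0.8, 0], [0, 0, 0], 1]
    - [[0.3, -0.2, 0], [0, 0, 0], 1]
    - [[0.4, 0, 0], [0, 0, 0], 1]

```text
t: 15.9
tool_pos: [0.5003, -0.1196, 0.0365]
orientation: [0.0, 0.999, 0.043, 0.0]
contact_force: [0.4, -0.5, 0.8]
grip_width: 0.0001
finger_force: 0.0
```

jog_arm:
  motion:
    - [[0.4, 0, 0], [0, 0, 0], 1]
    - [[0.2, 0, 0], [0, 0, 0], 1]
    - [[0, 0, 0], [0, 0, 0], 1]

```text
t: 16.2
tool_pos: [0.5308, -0.1176, 0.0361]
orientation: [-0.0, 0.999, 0.045, -0.0]
contact_force: [0.2, 0.3, 0.1]
grip_width: 0.0001
finger_force: 0.0
```

jog_arm:
  motion:
    - [[0.14, 0, 0], [0, 0, 0], 1]
    - [[0.1, 0, 0], [0, 0, 0], 1]
    - [[0.04, 0, 0], [0, 0, 0], 1]
    - [[0.04, 0, 0], [0, 0, 0], 1]
    - [[0.04, 0, 0], [0, 0, 0], 1]

```text
t: 16.7
tool_pos: [0.5478, -0.1177, 0.0363]
orientation: [-0.0, 0.999, 0.045, -0.0]
contact_force: [-11.0, -0.7, 1.9]
grip_width: -0.0002
finger_force: 5.8
```

jog_arm:
  motion:
    - [[0.03, 0, 0], [0, 0, 0], 1]
    - [[0.03, 0, 0], [0, 0, 0], 1]
    - [[0.03, 0, 0], [0, 0, 0], 1]
    - [[0.02, 0, 0], [0, 0, 0], 1]
    - [[0, 0, 0], [0, 0, 0], 1]

```text
t: 17.2
tool_pos: [0.5525, -0.118, 0.0358]
orientation: [0.0, 0.999, 0.045, -0.002]
contact_force: [-9.0, -2.6, 2.0]
grip_width: -0.0005
finger_force: 4.2
```

jog_arm:
  motion:
    - [[0.03, 0, 0], [0, 0, 0], 1]
    - [[0.03, 0, 0], [0, 0, 0], 1]
    - [[0.02, 0, 0], [0, 0, 0], 1]
    - [[0.02, 0, 0], [0, 0, 0], 1]

```text
t: 17.6
tool_pos: [0.5572, -0.118, 0.0356]
orientation: [0.0, 0.999, 0.045, -0.002]
contact_force: [-11.7, -3.3, 1.3]
grip_width: -0.0
finger_force: 4.4
```

jog_arm:
  motion:
    - [[0.02, 0, 0], [0, 0, 0], 1]
    - [[0.02, 0, 0], [0, 0, 0], 1]

```text
t: 17.8
tool_pos: [0.5591, -0.118, 0.0355]
orientation: [0.0, 0.999, 0.045, -0.002]
contact_force: [-17.3, -3.9, 1.0]
grip_width: -0.0002
finger_force: 6.2
```

jog_arm:
  motion:
    - [[0.01, 0, 0], [0, 0, 0], 1]

```text
t: 17.9
tool_pos: [0.5591, -0.118, 0.0354]
orientation: [0.0, 0.999, 0.045, -0.003]
contact_force: [-20.4, -4.1, 4.6]
grip_width: 0.0
finger_force: 7.5
```

jog_arm:
  motion:
    - [[0, 0, 0], [0, 0, 0], 1]
    - [[0, 0, 0], [0, 0, 0], 1]

```text
t: 18.1
tool_pos: [0.5591, -0.118, 0.0354]
orientation: [0.0, 0.999, 0.045, -0.003]
contact_force: [-16.5, -4.5, 1.3]
grip_width: -0.0001
finger_force: 6.0
```

jog_arm:
  motion:
    - [[0, 0, 0], [0, 0, 0], 1]
    - [[-0.5, 0, 0], [0, 0, 0], 1]
    - [[-0.9, 0, 0], [0, 0, 0], 1]
    - [[-0.4, 0.5, 0], [0, 0, 0], 1]
    - [[0, 0.8, 0], [0, 0, 0], 1]

```text
t: 18.6
tool_pos: [0.4692, -0.0532, 0.0363]
orientation: [0.0, 0.999, 0.043, 0.0]
contact_force: [0.5, -0.5, 0.5]
grip_width: 0.0002
finger_force: 0.0
```

jog_arm:
  motion:
    - [[0, 0.8, 0], [0, 0, 0], 1]
    - [[0, 0.8, 0], [0, 0, 0], 1]
    - [[0, 0.8, 0], [0, 0, 0], 1]
    - [[0, 0.8, 0], [0, 0, 0], 1]
    - [[0.3, 0.2, 0], [0, 0, 0], 1]

```text
t: 19.1
tool_pos: [0.4853, 0.1205, 0.0365]
orientation: [-0.0, 0.999, 0.046, 0.0]
contact_force: [1.0, -1.1, -0.2]
grip_width: -0.0001
finger_force: 0.0
```

jog_arm:
  motion:
    - [[0.4, 0, 0], [0, 0, 0], 1]
    - [[0.3, 0, 0], [0, 0, 0], 1]
    - [[0.1, 0, 0], [0, 0, 0], 1]
    - [[0, 0, 0], [0, 0, 0], 1]

```text
t: 19.5
tool_pos: [0.5262, 0.1172, 0.0361]
orientation: [0.0, 0.999, 0.045, -0.0]
contact_force: [-0.0, 0.1, 1.4]
grip_width: 0.0002
finger_force: 0.0
```

jog_arm:
  motion:
    - [[0.06, 0, 0], [0, 0, 0], 1]
    - [[0.04, 0, 0], [0, 0, 0], 1]
    - [[0.04, 0, 0], [0, 0, 0], 1]
    - [[0.03, 0, 0], [0, 0, 0], 1]
    - [[0.02, 0, 0], [0, 0, 0], 1]

```text
t: 20.0
tool_pos: [0.5358, 0.1173, 0.0364]
orientation: [-0.0, 0.999, 0.045, 0.0]
contact_force: [0.1, 1.3, 0.1]
grip_width: -0.0
finger_force: 0.0
```

jog_arm:
  motion:
    - [[0.02, 0, 0], [0, 0, 0], 1]
    - [[0.02, 0, 0], [0, 0, 0], 1]

```text
t: 20.2
tool_pos: [0.5364, 0.1174, 0.0358]
orientation: [-0.0, 0.999, 0.045, -0.002]
contact_force: [-14.9, -0.0, 6.0]
grip_width: -0.0002
finger_force: 7.3
```

jog_arm:
  motion:
    - [[0.02, 0, 0], [0, 0, 0], 1]
    - [[0.02, 0, 0], [0, 0, 0], 1]

```text
t: 20.4
tool_pos: [0.5381, 0.1175, 0.0355]
orientation: [-0.0, 0.999, 0.045, -0.002]
contact_force: [-13.9, 1.5, 1.0]
grip_width: 0.0002
finger_force: 4.6
```

jog_arm:
  motion:
    - [[0.01, 0, 0], [0, 0, 0], 1]
    - [[0, 0, 0], [0, 0, 0], 1]

```text
t: 20.6
tool_pos: [0.5388, 0.1174, 0.0354]
orientation: [-0.0, 0.999, 0.045, -0.002]
contact_force: [-10.0, -0.5, -0.8]
grip_width: 0.0001
finger_force: 2.7
```

jog_arm:
  motion:
    - [[0.02, 0, 0], [0, 0, 0], 1]
    - [[0, 0, 0], [0, 0, 0], 1]

```text
t: 20.8
tool_pos: [0.5393, 0.1174, 0.0352]
orientation: [-0.0, 0.999, 0.045, -0.002]
contact_force: [-13.5, 1.2, 1.2]
grip_width: -0.0
finger_force: 4.0
```

jog_arm:
  motion:
    - [[0.01, 0, 0], [0, 0, 0], 1]
    - [[0, 0, 0], [0, 0, 0], 1]

```text
t: 21.0
tool_pos: [0.5393, 0.1174, 0.0351]
orientation: [0.0, 0.999, 0.045, -0.003]
contact_force: [-19.0, 0.0, 3.4]
grip_width: 0.0002
finger_force: 5.9
```

jog_arm:
  motion:
    - [[0, 0, 0], [0, 0, 0], 1]
    - [[-0.5, 0, 0], [0, 0, 0], 1]
    - [[-0.9, 0, 0], [0, 0, 0], 1]
    - [[-0.2, -0.5, 0], [0, 0, 0], 1]
    - [[0, -0.8, 0], [0, 0, 0], 1]

```text
t: 21.5
tool_pos: [0.4603, 0.053, 0.0364]
orientation: [-0.0, 0.999, 0.046, 0.0]
contact_force: [0.8, -0.2, -0.6]
grip_width: -0.0005
finger_force: 0.0
```

jog_arm:
  motion:
    - [[0, -0.8, 0], [0, 0, 0], 1]
    - [[0, -0.8, 0], [0, 0, 0], 1]
    - [[0, -0.8, 0], [0, 0, 0], 1]
    - [[0, -0.8, 0], [0, 0, 0], 1]
    - [[0.3, -0.2, 0], [0, 0, 0], 1]

```text
t: 22.0
tool_pos: [0.4759, -0.1208, 0.0365]
orientation: [0.0, 0.999, 0.043, 0.0]
contact_force: [0.2, 1.3, -0.0]
grip_width: 0.0001
finger_force: 0.0
```

jog_arm:
  motion:
    - [[0.5, 0, 0], [0, 0, 0], 1]
    - [[0.5, 0, 0], [0, 0, 0], 1]
    - [[0.2, 0, 0], [0, 0, 0], 1]
    - [[0, 0, 0], [0, 0, 0], 1]

```text
t: 22.4
tool_pos: [0.5371, -0.1175, 0.036]
orientation: [-0.0, 0.999, 0.045, -0.0]
contact_force: [-0.2, -1.1, -0.0]
grip_width: -0.0001
finger_force: 0.0
```

jog_arm:
  motion:
    - [[0.15, 0, 0], [0, 0, 0], 1]
    - [[0.1, 0, 0], [0, 0, 0], 1]
    - [[0.05, 0, 0], [0, 0, 0], 1]
    - [[0.04, 0, 0], [0, 0, 0], 1]
    - [[0.04, 0, 0], [0, 0, 0], 1]

```text
t: 22.9
tool_pos: [0.5557, -0.1176, 0.0363]
orientation: [0.0, 0.999, 0.045, 0.0]
contact_force: [-0.8, 0.4, 0.1]
grip_width: 0.0001
finger_force: 0.0
```

jog_arm:
  motion:
    - [[0.02, 0, 0], [0, 0, 0], 1]
    - [[0.02, 0, 0], [0, 0, 0], 1]

```text
t: 23.1
tool_pos: [0.5577, -0.1177, 0.0363]
orientation: [-0.0, 0.999, 0.045, 0.0]
contact_force: [-0.2, -0.4, 0.1]
grip_width: -0.0003
finger_force: 0.0
```

jog_arm:
  motion:
    - [[0.02, 0, 0], [0, 0, 0], 1]
    - [[0.02, 0, 0], [0, 0, 0], 1]
    - [[0.02, 0, 0], [0, 0, 0], 1]

```text
t: 23.4
tool_pos: [0.5593, -0.1179, 0.0359]
orientation: [0.0, 0.999, 0.045, -0.002]
contact_force: [-15.1, -3.7, 4.6]
grip_width: 0.0
finger_force: 8.1
```

jog_arm:
  motion:
    - [[0.01, 0, 0], [0, 0, 0], 1]
    - [[0, 0, 0], [0, 0, 0], 1]

```text
t: 23.6
tool_pos: [0.5593, -0.1179, 0.0357]
orientation: [-0.0, 0.999, 0.045, -0.003]
contact_force: [-17.4, -2.8, 6.5]
grip_width: -0.0002
finger_force: 9.1
```

jog_arm:
  motion:
    - [[0, 0, 0], [0, 0, 0], 1]
    - [[-0.5, 0, 0], [0, 0, 0], 1]
    - [[-0.8, 0, 0], [0, 0, 0], 1]
    - [[-0.5, 0, 1], [0, 0, 0], 1]
    - [[0, 0.5, 0.8], [0, 0, 0], 1]

```text
t: 24.1
tool_pos: [0.4713, -0.0937, 0.1216]
orientation: [0.0, 0.999, 0.044, -0.001]
contact_force: [2.1, -0.5, 0.1]
grip_width: -0.0001
finger_force: 0.0
```

jog_arm:
  motion:
    - [[0, 0.8, 0], [0, 0, 0], 1]
    - [[0, 0.8, 0], [0, 0, 0], 1]
    - [[0, 0.8, 0], [0, 0, 0], 1]
    - [[0, 0.8, 0], [0, 0, 0], 1]
    - [[0, 0.8, 0], [0, 0, 0], 1]

```text
t: 24.6
tool_pos: [0.4736, 0.109, 0.1213]
orientation: [-0.0, 0.999, 0.045, 0.0]
contact_force: [1.4, 0.6, -1.2]
grip_width: 0.0
finger_force: 0.0
```

jog_arm:
  motion:
    - [[0, 0.8, 0], [0, 0, 0], 1]
    - [[0, 0.8, 0], [0, 0, 0], 1]
    - [[0, 0.4, 0], [0, 0, 0], 1]
    - [[0, 0, 0], [0, 0, 0], 1]

```text
t: 25.0
tool_pos: [0.4735, 0.2096, 0.1209]
orientation: [-0.0, 0.999, 0.046, -0.0]
contact_force: [0.0, -0.3, 0.3]
grip_width: 0.0001
finger_force: 0.0
```

```bash
python3 - <<'E'
from h import *
o=np.array([.6895,.0089]);r=np.radians(4.9);x=np.array([np.cos(r),np.sin(r)]);y=np.array([-x[1],x[0]])
pv=o-.1435*x+.172*y
print(pv)
for th in(-7,10,25,40,55,70,80,90):
    a=np.radians(th);p=pv-.068*(np.cos(a)*x+np.sin(a)*y);t=np.sin(a)*x-np.cos(a)*y
    d=.006+min(.0145/max(abs(np.cos(a)),1e-6),.011/max(abs(np.sin(a)),1e-6))
    print(th,p.round(4),(p-t*d).round(4))
b=bot.get_obs();print(b['tool_pos'])
c=bot.camera('top'); crop(c,'pics/top4.png',175,128,140,110,5)
E
```

```text
[0.53183274 0.16801406]
-7 [0.4639 0.1705] [0.4646 0.1911]
10 [0.4661 0.1505] [0.4608 0.1706]
25 [0.4729 0.1341] [0.4619 0.1532]
40 [0.4837 0.12  ] [0.4674 0.1364]
55 [0.4977 0.1092] [0.4809 0.1189]
70 [0.5141 0.1024] [0.497 0.107]
80 [0.5258 0.1003] [0.5087 0.1018]
90 [0.5376 0.1003] [0.5207 0.0988]
[0.47352408 0.20956098 0.12092388]
```

View pics/top4.png

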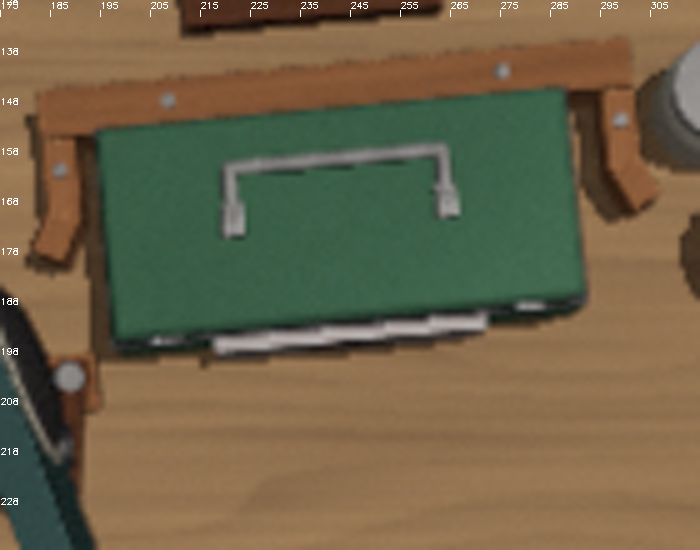

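The far edge runs parallel and flush with the stop, from (97,130) to (567,90) in the crop. I now lower beside the pin and swing it round.

jog_arm:
  motion:
    - [[-0.1, 0.1, -0.6], [0, 0, 0], 1]
    - [[0, 0, -0.64], [0, 0, 0], 1]
    - [[0, 0, 0], [0, 0, 0], 1]
    - [[-0.05, -0.3, 0], [0, 0, 0], 1]
    - [[0, 0, 0], [0, 0, 0], 1]

```text
t: 25.55
tool_pos: [0.4669, 0.1958, 0.0607]
orientation: [-0.0, 0.999, 0.044, 0.001]
contact_force: [-0.4, 0.0, -0.4]
grip_width: 0.0001
finger_force: 0.0
```

jog_arm:
  motion:
    - [[0, -0.14, 0], [0, 0, 0], 1]
    - [[0, -0.14, 0], [0, 0, 0], 1]
    - [[0, -0.14, 0], [0, 0, 0], 1]
    - [[0, -0.1, 0], [0, 0, 0], 1]
    - [[0, 0, 0], [0, 0, 0], 1]

```text
t: 26.05
tool_pos: [0.4664, 0.1707, 0.0591]
orientation: [0.0, 0.999, 0.045, 0.0]
contact_force: [0.2, 0.4, -0.4]
grip_width: -0.0003
finger_force: 0.0
```

jog_arm:
  motion:
    - [[-0.05, -0.15, 0], [0, 0, 0], 1]
    - [[-0.05, -0.15, 0], [0, 0, 0], 1]
    - [[0, -0.15, 0], [0, 0, 0], 1]
    - [[0.05, -0.15, 0], [0, 0, 0], 1]
    - [[0.1, -0.1, 0], [0, 0, 0], 1]

```text
t: 26.55
tool_pos: [0.4687, 0.1355, 0.059]
orientation: [0.0, 0.999, 0.045, -0.0]
contact_force: [-5.7, -1.6, 0.9]
grip_width: 0.0
finger_force: 3.1
```

```bash
python3 - <<'E'
from h import *
o=bot.get_obs();print(o['tool_pos'],o['contact_force'])
c=bot.camera('scene');crop(c,'pics/sc5.png',240,180,110,80,7)
E
```

```text
[0.46874807 0.13551268 0.05897152] [-5.72222389 -1.64626668  0.93454352]
```

View pics/sc5.png

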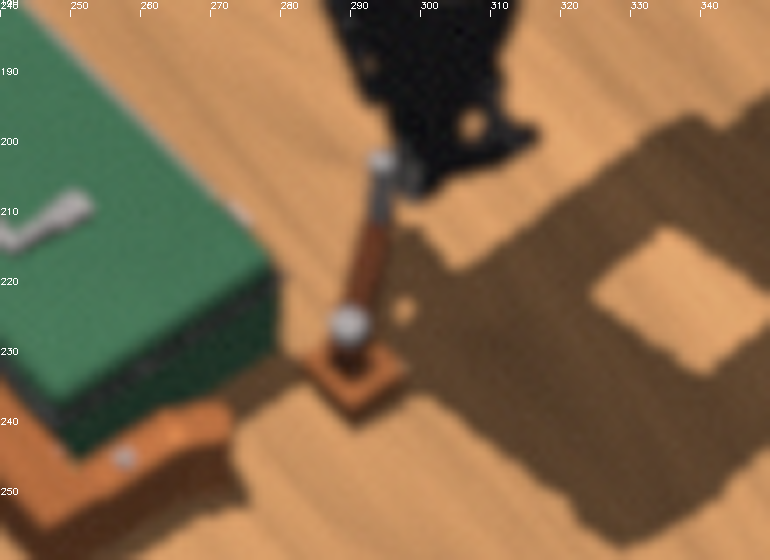

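The bar is swinging, with the pin at (292,202) in contact with the fingertip. I continue along the arc.

jog_arm:
  motion:
    - [[0.1, -0.14, 0], [0, 0, 0], 1]
    - [[0.12, -0.14, 0], [0, 0, 0], 1]
    - [[0.12, -0.1, 0], [0, 0, 0], 1]
    - [[0.12, -0.08, 0], [0, 0, 0], 1]
    - [[0.12, -0.06, 0], [0, 0, 0], 1]

```text
t: 27.1
tool_pos: [0.4984, 0.1099, 0.0589]
orientation: [0.0, 0.999, 0.045, -0.0]
contact_force: [-2.7, 1.4, -0.5]
grip_width: -0.0001
finger_force: 0.8
```

jog_arm:
  motion:
    - [[0.1, -0.04, 0], [0, 0, 0], 1]
    - [[0.1, -0.04, 0], [0, 0, 0], 1]
    - [[0.08, -0.02, 0], [0, 0, 0], 1]
    - [[0, 0, 0], [0, 0, 0], 1]

```text
t: 27.5
tool_pos: [0.5123, 0.1052, 0.059]
orientation: [0.0, 0.999, 0.045, 0.0]
contact_force: [-0.6, 0.4, -0.5]
grip_width: -0.0
finger_force: 0.0
```

jog_arm:
  motion:
    - [[0.06, -0.02, 0], [0, 0, 0], 1]
    - [[0.06, -0.02, 0], [0, 0, 0], 1]
    - [[0.03, 0, 0], [0, 0, 0], 1]

```text
t: 27.8
tool_pos: [0.5195, 0.1033, 0.059]
orientation: [0.0, 0.999, 0.045, -0.0]
contact_force: [-1.9, 0.2, -0.6]
grip_width: 0.0002
finger_force: 0.9
```

jog_arm:
  motion:
    - [[0.02, 0, 0], [0, 0, 0], 1]
    - [[0.02, 0, 0], [0, 0, 0], 1]

```text
t: 28.0
tool_pos: [0.5213, 0.1033, 0.059]
orientation: [0.0, 0.999, 0.045, -0.0]
contact_force: [-5.9, -1.0, 0.8]
grip_width: 0.0004
finger_force: 3.3
```

jog_arm:
  motion:
    - [[0.02, 0, 0], [0, 0, 0], 1]
    - [[0, 0, 0], [0, 0, 0], 1]

```text
t: 28.2
tool_pos: [0.5215, 0.1033, 0.0589]
orientation: [0.0, 0.999, 0.045, -0.001]
contact_force: [-10.5, -0.8, 4.7]
grip_width: -0.0001
finger_force: 5.4
```

jog_arm:
  motion:
    - [[-0.4, 0, 0], [0, 0, 0], 1]
    - [[-0.8, 0, 0], [0, 0, 0], 1]
    - [[-0.8, 0, 0.6], [0, 0, 0], 1]
    - [[-0.2, -0.4, 1], [0, 0, 0], 1]
    - [[0, -0.8, 1], [0, 0, 0], 1]

```text
t: 28.7
tool_pos: [0.4119, 0.0544, 0.1759]
orientation: [-0.0, 0.999, 0.046, 0.001]
contact_force: [1.6, -1.4, 0.5]
grip_width: 0.0004
finger_force: 0.0
```

jog_arm:
  motion:
    - [[0, -1, 0.5], [0, 0, 0], 1]
    - [[0, -1, 0], [0, 0, 0], 1]
    - [[-0.4, -1, 0], [0, 0, 0], 1]
    - [[-0.4, -1, 0], [0, 0, 0], 1]
    - [[-0.4, -1, 0], [0, 0, 0], 1]

```text
t: 29.2
tool_pos: [0.3565, -0.1818, 0.1965]
orientation: [0.0, 0.999, 0.045, 0.001]
contact_force: [1.1, 0.4, 1.2]
grip_width: -0.0001
finger_force: 0.0
```

```bash
python3 - <<'E'
from h import *
c=bot.camera('top');crop(c,'pics/top6.png',175,128,140,110,5)
E
```

```text
(no output)
```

View pics/top6.png

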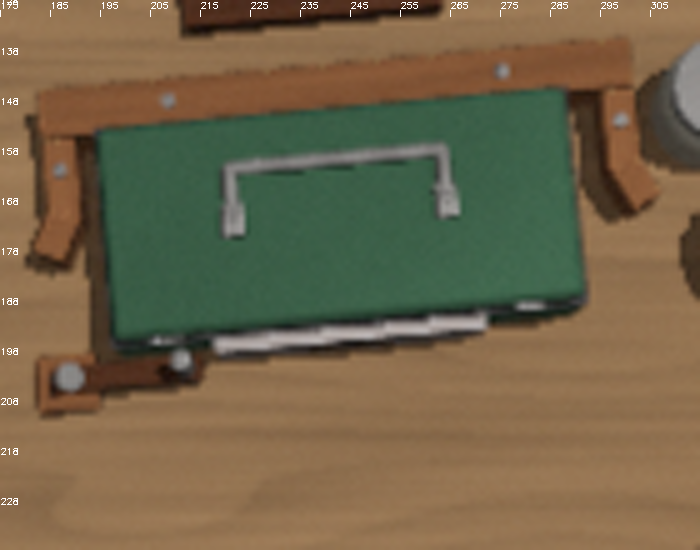

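The bar lies across the near face, with its pin at (180,360) in the crop and its pivot at (70,377). The toolbox is flush with the stop and the arm is clear.

```bash
python3 -c "
from rig import bot
print(bot.hand_in())"
```

```text
the job is handed in; nothing more can be done
None
```

The toolbox is pressed home along the whole stop (about 17–19 N at each end), the turn-button is fully across its near face, the arm is clear, and the job was handed in at about 29 s.

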